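# Hold the kiln lid at its balance point for drawing a hinge pin

## Robot

A 7-joint arm with a two-finger parallel gripper is mounted at the origin on the work surface; the furniture and walls round the work are solid. World frame = base frame: x ahead of the robot, y to its left, z up, the work surface at z = 0. Lengths are in m, angles in rad, forces in N, time in s.
With the tool pointing down it reaches from about 0.425 to 0.875 m from the base axis. Payload 4.7 kg.
Tool frame: the origin (TCP) lies where the fingers leave the gripper's body, on its centre line; the fingertips stand 70 mm ahead of it and the grasp point (between the pads) lies 51 mm ahead of it; z points along the fingers, y is the line along which they close (so a half turn about z gives the same grasp; the last joint's range is limited). The gripper opens to 87 mm and grips with 3 to 60 N. Pads are 19 mm wide; open, the fingers measure 117 mm over their backs; the gripper's body (75 mm by 190 mm) begins 51 mm behind the grasp point.
Start: joints at [1.184, 0.321, -0.07, 1.45, 0.023, 1.371, -0.057], TCP at [0.254, -0.599, 0.292] pointing down, gripper open.
Joint ranges: [-2.86, 2.86], [-0.3, 2.09], [-1.38, 1.24], [0.06, 2.45], [-1.56, 4.7], [0.09, 2.05], [-2.69, 2.69]. Speed limits (rad/s): [2.57, 2.57, 3.14, 3.14, 3.14, 3.14, 3.14].

## Interface

Orientations are given as a rotation vector (axis times angle).
In Python, from bench import ctrl gives the robot as it stands.
- The arm moves only by the tool drive_tool, never from a script. Its argument "motion" is a list of rows, each a list of 3 entries, a list of its own where there are three numbers: the shift along the tool's x, y, z in cm, then the turn, a rotation vector about the tool's x, y, z in degrees, then the opening, from -1 (shut) to 1 (fully open). In form: [[[x, y, z], [ax, ay, az], claw], ...]. A call has 1 to 12 rows; each row shifts and turns the commanded pose from where the row before left it, along the tool's axes as they then stand; what a row does not reach is not made up. A row lasts 1/8 s, in which the tool goes at most 62.5 mm and 10.7 degrees, less where a joint would pass 70% of its speed; a pose out of reach is approached as far as the arm can. A call with a gripper value outside its range is refused whole. The fingers move at their own pace and stop on an object; "force" is the grip in N (left out, the last holds). Time passes only in rows, so rows that do not move let the fingers close. It gives the time, the measured TCP pose, the force, the opening and the grip force at its end, in the units of the state.
- ctrl.get_state(): the state, without advancing time (a new reading comes with each control period).
- ctrl.get_image(name): name is "scene" or "side" or "wrist"; returns the picture (420x560x3 uint8, red, green, blue); there is no depth.
- ctrl.calibration(name): a dict with "K" (3x3 intrinsics, pixels), "origin" and "attitude" of the camera in the world; the wrist camera has in their place "tool_from_camera" (4x4, takes a point from camera to tool coordinates, whose origin is the TCP and whose axes are the flange's). Camera axes: x right, y up, looking along -z (the intrinsics and any distortion apply to the point x, -y, -z); pixel columns grow to the right and rows downward; lengths in m; the calibration is good to about 2 mm. A picture is of the moment at which its call begins: read the wrist's pose just before it. calibration takes no time and is no camera call.
- ctrl.close_job(): hands the job in; it is judged then, once.
The state is a dict: "time": time; "joint_positions": joint angles; "qd": joint speeds; "joint_torque": joint torques, N m; "position": TCP position; "tool_rot": TCP orientation; "ft_force": force on the tool from outside, world axes, zero at the start; "torque": the same for the moment, N m; "grip_width": opening from 0.0 (shut) to 1.0 (fully open); "grip_force": force on a finger pad.
Only numpy, scipy, OpenCV 4.12 (cv2) and the standard library are available. Lean on these libraries where they do the work, as an engineer would, in place of code of your own. Each camera call takes 0.05 s, during which the arm holds its last target. There are 200 camera calls.

## Task

I am going to drift the right-hand hinge pin out of the little bench kiln, and the lid must hang neither way while I do it. First, with the lid still shut, stand the small metal cup upright on the bench close beside the kiln's right side, in line with the hinge pin (a gap of one to two fingers, not touching), so that the pin drops into it as it comes out, and let the cup go. Then take the lid by its handle, swing it up to the point where it balances over its hinge, never letting it slam shut or go over backwards, and finish while still gripping it there, lid at rest; leave the hammer and the punch where they lie.

Things in the scene. Friction and masses are not known exactly. Their poses are not given: they have to be found in the camera images.
- kiln: small top-loading bench kiln, grey steel box lined with firebrick, 150 mm deep (x), 190 mm wide (y), 139 mm high with the lid shut; fixed. Origin at the centre of its underside; -x is its front (control dial and handle, towards the robot), +y its left and -y its right side as the robot sees it, z up. Case sides at x = +-75 mm and y = +-95 mm
- right_pin (a point): outer end of the brass head of the right-hand hinge pin, 85 mm behind the kiln's centre (10 mm behind its back), 97.5 mm to its right and 107 mm above the bench. The pin is 4 cm long, lies along the kiln's y axis on the hinge line and comes out to the right (-y of the kiln)
- hinge_line (a point): middle of the lid's hinge axis, at x = +85, y = 0, z = 107 mm in the kiln's frame; the axis runs along the kiln's y
- lid (a joint): lid angle: 0 shut, grows as the front edge rises, stop at 1.9 rad. Only gravity acts on it (next to no friction, no stay). A thick slab, 150 x 190 x 32 mm, about 0.6 kg, above its hinge line; centre of mass 86 mm in front of and 15.5 mm above that line when shut, so it balances at 1.39 rad (80 degrees), leaning 10 degrees to the front; below that it falls shut, above it falls open
- lid_handle (a point): middle of the lid's handle: a round wooden bar 17 mm thick, 84 mm long, parallel to the hinge, on two posts 42 mm in front of the lid (33 mm free gap). With the lid shut it is 202 mm in front of and 15 mm above the hinge line (122 mm above the bench); it moves on an arc about the hinge. A gripper closed across the bar may stay upright; the bar turns between the fingers
- cup_center (a point): centre (half-way up) of the loose round metal cup, open at the top, 56 mm outside diameter (58 mm at the rolled rim), 38 mm high, walls 2 mm, 60 g; its z axis is up
- hammer: small chasing hammer with a wooden handle, lying on the bench, 186 mm long (its y, head at +y), 38 mm over the head, 26 mm high; origin at the middle of its underside; a bystander
- punch: steel punch lying on the bench, 90 mm long (its y), 8 mm thick; origin at the middle of its underside; a bystander
Things that resemble listed ones, but are neither listed nor needed, are in the scene too. What is shaped like the part that bears cup_center but purple or turquoise is not meant.

How it is judged:
On the way:
1. with the lid still shut, the cup stands upright on the bench beside the kiln in line with the right hinge pin, and is let go (x of cup_center in the frame of kiln between 0.065 and 0.105 m and y of cup_center in the frame of kiln between -0.18 and -0.126 m and height (world z) of cup_center below 0.024 m and angle between cup_center's own z axis and vertical below 0.1 rad and value of joint lid below 0.04 rad and linear speed of cup below 0.02 m/s and contact force between the fingers and cup below 0.1 N), for 0.3 s.
At the end, for the whole second after the job is handed in: The fingers hold the lid (over 2 N of contact) at rest within 0.07 rad of its balance angle 1.39 rad; the cup stands upright on the bench, touched by neither robot nor kiln, its centre within 20 mm of the line of the hinge and its wall 3 to 57 mm clear of the kiln's right side (x of cup_center in the frame of kiln between 0.065 and 0.105 m and y of cup_center in the frame of kiln between -0.18 and -0.126 m and height (world z) of cup_center below 0.024 m and angle between cup_center's own z axis and vertical below 0.1 rad and value of joint lid between 1.32 and 1.46 rad and velocity of joint lid between -0.05 and 0.05 rad/s and contact force between the fingers and lid above 2 N and contact force between cup and kiln below 0.1 N and contact force between the arm and cup below 0.1 N); the arm keeps its last pose, push and grip.
It fails at once if the lid goes over backwards (past 1.65 rad) (value of joint lid above 1.65 rad).
It fails at once if the lid falls (closes faster than 1.5 rad/s) (velocity of joint lid below -1.5 rad/s).
It fails at once if the hammer or the punch is moved by more than 30 mm (distance of any of hammer, punch from where it was at the start of the episode above 0.03 m).
It also fails if it takes over 54 s, if anything falls off the work surface, if the arm or the gripper's body presses on something with over 40 N, if the wrist force passes 120 N, or if a joint passes its speed limit or range.

## Working session

There is one attempt and no reset: what is moved stays moved. The work goes in short steps, Python scripts to look and compute and a tool call to move; the robot and the scene stay as the last step left them, time stands still between calls to the robot, and variables do not carry over. Pictures are saved under pics/ and viewed, at most 10 in all, crops included, and the job is handed in when it is done.

Besides the shell and the picture viewer there is one more tool, called as name(argument=value, ...) on one line, values as JSON. drive_tool: Moves the arm, as the interface text tells. Its arguments: {"type":"object","properties":{"motion":{"type":"array","items":{"type":"array"}},"force":{"type":"number"}},"required":["motion"]}

```bash
mkdir -p pics; ls
cat > h.py <<'E'
import numpy as np, cv2
from bench import ctrl
from scipy.spatial.transform import Rotation as R
def snap(n,f):
    s=ctrl.get_state(); im=ctrl.get_image(n); cv2.imwrite('pics/'+f,cv2.cvtColor(im,cv2.COLOR_RGB2BGR)); return s,im
E
python3 - <<'E'
from h import *
for n in ["scene","side","wrist"]:
    s,im=snap(n,n+'0.png'); print(n,ctrl.calibration(n))
print(ctrl.get_state())
a=[cv2.imread(f'pics/{n}0.png') for n in("scene","side")]
E
```

```text
pics
scene {'K': array([[536.44476555,   0.        , 279.06344715],
       [  0.        , 536.44476555, 209.9781342 ],
       [  0.        ,   0.        ,   1.        ]]), 'origin': array([0.12244475, 0.67022913, 0.8678725 ]), 'attitude': array([ 0.26812933, -0.99706448, -2.39555321])}
side {'K': array([[534.99848715,   0.        , 280.86517645],
       [  0.        , 534.99848715, 208.26591791],
       [  0.        ,   0.        ,   1.        ]]), 'origin': array([0.09985068, 1.1048532 , 0.68718714]), 'attitude': array([ 0.2810718 , -1.48102458, -2.36471056])}
wrist {'K': array([[315.46333658,   0.        , 280.91295833],
       [  0.        , 315.46333658, 208.50897415],
       [  0.        ,   0.        ,   1.        ]]), 'tool_from_camera': array([[-1.55308581e-04,  9.70351681e-01,  2.41697314e-01,
         6.50597529e-02],
       [ 9.99999601e-01, -6.18409434e-05,  8.90849713e-04,
        -3.91673820e-04],
       [ 8.79384306e-04,  2.41697356e-01, -9.70351284e-01,
        -9.20631056e-02],
       [ 0.00000000e+00,  0.00000000e+00,  0.00000000e+00,
         1.00000000e+00]])}
{'time': 0.15, 'joint_positions': array([ 1.18409485,  0.32166788, -0.07007365,  1.45141378,  0.02260137,
        1.37077793, -0.05687668]), 'qd': array([-0.00065494, -0.00258534,  0.00183732, -0.00316369, -0.00038895,
        0.00097658,  0.00070636]), 'joint_torque': array([-1.71447071e-03, -4.91795111e+01, -4.06074375e-01, -3.12875497e+01,
       -6.42870739e-02,  4.04534186e-02,  9.39731126e-05]), 'position': array([ 0.25343432, -0.598213  ,  0.2913932 ]), 'tool_rot': array([-3.07730614e+00, -6.25145464e-01,  6.01562836e-04]), 'ft_force': array([ 0.14051558, -0.52985965,  0.00264085]), 'torque': array([ 0.00744898, -0.0258252 ,  0.02154908]), 'grip_force': 0.0, 'grip_width': 0.9999968280664925}
```

View pics/scene0.png

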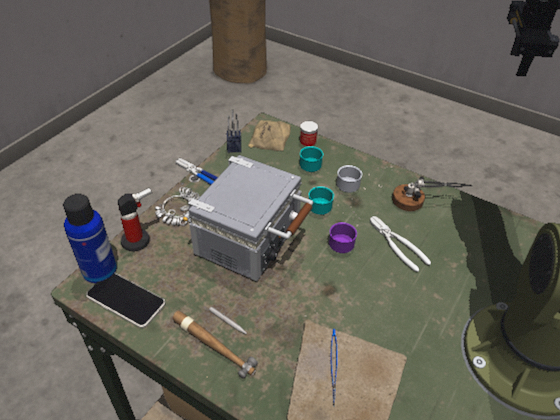

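View pics/side0.png

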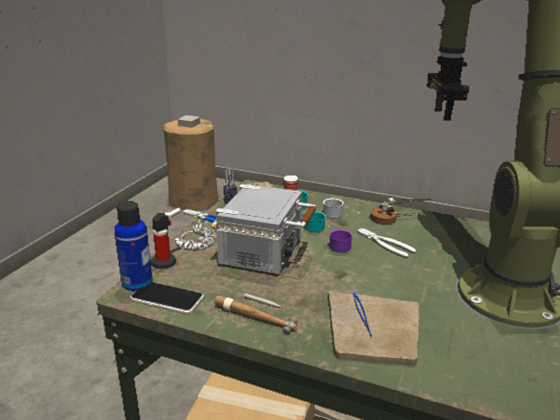

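The scene shows the bare metal cup at about (348,178), turquoise cups at (311,158) and (320,200), a purple cup at (342,236), and the kiln lid with corners near (233,157), (302,178), (265,240), (190,208). Its handle is at about (300,220). The side view agrees.

```bash
cat >> h.py <<'E'
def cam(n,s=None):
    c=ctrl.calibration(n)
    if 'origin' in c: return c['K'],np.array(c['origin']),R.from_rotvec(c['attitude']).as_matrix()
    T=c['tool_from_camera']; A=R.from_rotvec(s['tool_rot']).as_matrix()
    return c['K'],s['position']+A@T[:3,3],A@T[:3,:3]
def ray(n,uv,s=None):
    K,o,A=cam(n,s); p=np.linalg.solve(K,[uv[0],uv[1],1]); return o,A@(p*[1,-1,-1])
def onz(n,uv,z,s=None):
    o,d=ray(n,uv,s); return o+d*(z-o[2])/d[2]
def proj(n,P,s=None):
    K,o,A=cam(n,s); q=(A.T@(np.asarray(P)-o))*[1,-1,-1]; q=K@q; return q[:2]/q[2]
E
python3 - <<'E'
from h import *
im=cv2.imread('pics/scene0.png')
c=cv2.resize(im[110:290,160:440],None,fx=2.8,fy=2.8,interpolation=cv2.INTER_CUBIC); cv2.imwrite('pics/c0.png',c)
for n,uv in dict(br=(237,156),fr=(302,178),fl=(265,240),bl=(190,208)).items(): print(n,onz('scene',uv,.139).round(3))
for n,uv in dict(cup=(348,170),tq1=(311,150),tq2=(320,192),pur=(342,228)).items(): print(n,onz('scene',uv,.038).round(3))
for n,uv in dict(pcan=(309,140),scrap=(268,135),penbase=(235,150)).items(): print(n,onz('scene',uv,.0).round(3))
E
```

```text
br [ 0.665 -0.035  0.139]
fr [ 0.514 -0.052  0.139]
fl [0.483 0.131 0.139]
bl [0.648 0.142 0.139]
cup [ 0.492 -0.237  0.038]
tq1 [ 0.603 -0.253  0.038]
tq2 [ 0.51  -0.134  0.038]
pur [ 0.416 -0.063  0.038]
pcan [ 0.65  -0.328  0.   ]
scrap [ 0.751 -0.286  0.   ]
penbase [ 0.787 -0.186  0.   ]
```

View pics/c0.png

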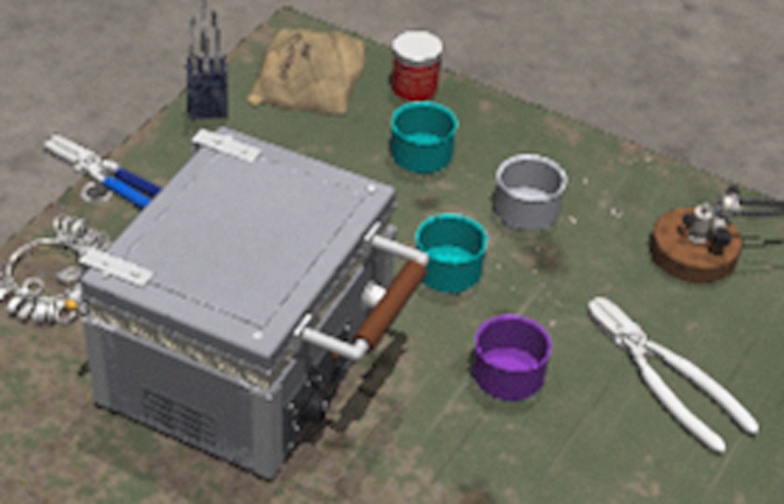

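View pics/wrist0.png

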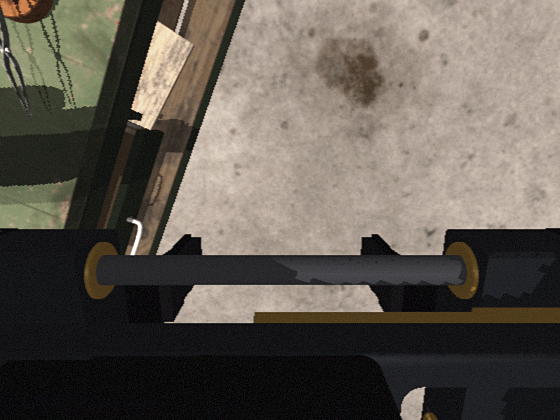

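The crop shows the lid corners near crop pixels (222,127), (396,188), (270,362), (82,280), with the metal cup's rim centred at (531,176). The wrist view shows only the floor and fingers. Next I refine the kiln pose and the cup by mask.

Run:
```python
from h import *
pc=np.array([[222,127],[396,188],[270,362],[82,280]])/2.8+[160,110]
model=np.array([[75,-95],[-75,-95],[-75,95],[75,95]])/1e3
def fit(P):
    c=P.mean(0); H=(model-model.mean(0)).T@(P-c); a=np.arctan2(H[0,1]-H[1,0],H[0,0]+H[1,1])
    Rm=np.array([[np.cos(a),-np.sin(a)],[np.sin(a),np.cos(a)]]); r=P-c-model@Rm.T
    return c,np.degrees(a),(r*1e3).round(1)
P=np.array([onz('scene',p,.139)[:2] for p in pc]); print(P.round(3),fit(P))
# side view: lid mask corners
for n,box in (('scene',(150,250,180,310)),('side',(175,260,210,310))):
    im=cv2.imread(f'pics/{n}0.png'); h=cv2.cvtColor(im,cv2.COLOR_BGR2HSV)
    print(n,'lid hsv',h[200,245] if n=='scene' else h[205,260])
    seed=(245,200) if n=='scene' else (260,205)
    m=np.zeros((422,562),np.uint8); cv2.floodFill(cv2.GaussianBlur(im,(3,3),0),m,seed,0,(4,)*3,(4,)*3,4|(255<<8)|cv2.FLOODFILL_MASK_ONLY)
    m=cv2.morphologyEx(m[1:-1,1:-1],cv2.MORPH_CLOSE,np.ones((7,7)))
    c=max(cv2.findContours(m,0,2)[0],key=cv2.contourArea); a=cv2.approxPolyDP(cv2.convexHull(c),5,True)[:,0]
    print(cv2.contourArea(c),a.tolist(),[onz(n,p,.139)[:2].round(3).tolist() for p in a])
for n,(u,v) in (('scene',(348,178)),('side',(332,208))):
    im=cv2.imread(f'pics/{n}0.png'); h=cv2.cvtColor(im,cv2.COLOR_BGR2HSV)
    w=np.zeros(h.shape[:2],np.uint8); w[v-22:v+22,u-22:u+22]=1
    m=((h[...,1]<40)&(h[...,2]>60)&(w>0)).astype(np.uint8)
    c=max(cv2.findContours(m,0,2)[0],key=cv2.contourArea); b=cv2.boundingRect(c); print(n,b)
    # silhouette centre ~ projection of cup centre (z=.019)
    print(onz(n,(b[0]+b[2]/2-.5,b[1]+b[3]/2-.5),.019).round(3))
```

```text
[[ 0.662 -0.039]
 [ 0.516 -0.053]
 [ 0.497  0.138]
 [ 0.646  0.147]] (array([0.5801566 , 0.04803434]), np.float64(5.082368514131177), array([[-1.1,  0.6],
       [ 2.3, -0.2],
       [-0.4,  1.9],
       [-0.8, -2.3]]))
scene lid hsv [120  10 174]
4238.0 [[298, 177], [256, 234], [191, 209], [233, 162], [256, 162]] [[0.522, -0.05], [0.505, 0.128], [0.645, 0.143], [0.66, -0.014], [0.62, -0.041]]
side lid hsv [120   1 188]
1748.5 [[298, 192], [278, 222], [220, 214], [242, 190]] [[0.52, -0.039], [0.503, 0.131], [0.64, 0.147], [0.653, 0.006]]
scene (336, 165, 27, 28)
[ 0.484 -0.232  0.019]
side (323, 197, 21, 22)
[ 0.482 -0.229  0.019]
```

drive_tool(motion=[[[0,0,0],[0,0,-10.5],1],[[0,0,0],[0,0,-10.5],1],[[0,0,0],[0,0,-10.5],1],[[0,0,0],[0,0,-10.5],1],[[0,0,0],[0,0,-10.5],1],[[0,0,0],[0,0,-10.5],1],[[0,0,0],[0,0,-10],1],[[0,0,0],[0,0,0],1]])

```text
time: 1.15
position: [0.2534, -0.5984, 0.2919]
tool_rot: [-2.105, -2.332, -0.001]
ft_force: [0.8, 0.0, -0.0]
grip_width: 0.996
grip_force: 0.0
```

drive_tool(motion=[[[4.3,3.3,0.5],[0,0,0.8],1],[[4.3,3.3,0.5],[0,0,0],1],[[4.3,3.3,0.5],[0,0,0],1],[[4.3,3.3,0.5],[0,0,0],1],[[4.3,3.3,0.5],[0,0,0],1],[[4.3,3.3,0.5],[0,0,0],1],[[4.3,3.3,0.5],[0,0,0],1],[[4.1,3.5,0.5],[0,0,0],1],[[0,0,0],[0,0,0],1],[[0,0,0],[0,0,0],1]])

```text
time: 2.4
position: [0.4868, -0.234, 0.2521]
tool_rot: [-2.121, -2.317, 0.001]
ft_force: [-0.2, 0.6, 0.1]
grip_width: 0.999
grip_force: 0.0
```

Run:
```python
from h import *
s,im=snap('wrist','w1.png'); np.save('s1.npy',s,allow_pickle=True)
print(s['position'],s['tool_rot'],proj('wrist',[.483,-.231,.038],s))
```

```text
[ 0.48677409 -0.23397712  0.25213722] [-2.12132158e+00 -2.31716590e+00  1.32993089e-03] [278.30044313 195.20607027]
```

View pics/w1.png

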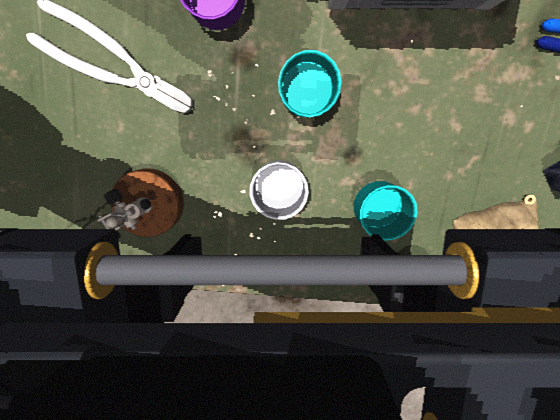

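The wrist view shows the metal cup's rim centred at about (279.5,190.5) with a radius of about 29 px. The turquoise cups are at (310,83) and (388,210), and the kiln's right side is at the top right.

Run:
```python
from h import *
s=np.load('s1.npy',allow_pickle=True).item()
im=cv2.imread('pics/w1.png'); h=cv2.cvtColor(im,cv2.COLOR_BGR2HSV)
m=((h[...,1]<45)).astype(np.uint8); w=np.zeros_like(m); w[155:225,240:320]=1; m=cv2.morphologyEx(m*w,cv2.MORPH_OPEN,np.ones((3,3)))
c=max(cv2.findContours(m,0,2)[0],key=cv2.contourArea); e=cv2.fitEllipse(cv2.convexHull(c)); print(e)
for p in (e[0],(279.5,190.5)): print(onz('wrist',p,.038,s).round(4))
C=onz('wrist',e[0],.038,s)[:2]
t=s['tool_rot']; A=R.from_rotvec(t).as_matrix(); print(A.round(3))
k=np.array([.580,.048]); a=np.radians(5.1); Rk=np.array([[np.cos(a),-np.sin(a)],[np.sin(a),np.cos(a)]])
T=k+Rk@[.085,-.160]; H=k+Rk@[-.117,0]; print('target',T,'handle',H)
rel=lambda d:(A[:2,:2].T@d*100).round(2)
print('to cup',rel(C-s['position'][:2]),'cup->target',rel(T-C),'target->handle',rel(H-T))
print('yaw err',np.degrees(np.arctan2(A[1,0],A[0,0]))-95.1, s['position'][2])
```

```text
((278.54388427734375, 189.99208068847656), (59.62150192260742, 59.86931228637695), 139.3775177001953)
[ 0.4828 -0.2258  0.038 ]
[ 0.4838 -0.2262  0.038 ]
[[-0.088  0.996 -0.001]
 [ 0.996  0.088 -0.001]
 [-0.001 -0.001 -1.   ]]
target [ 0.67888658 -0.10381056] handle [0.4634632  0.03759937]
to cup [ 0.85 -0.32] cup->target [10.42 20.61] target->handle [ 15.98 -20.21]
yaw err -0.04701678165396572 0.2521372171306309
```

drive_tool(motion=[[[0.7,-0.3,4],[0,0,0],1],[[0,0,5],[0,0,0],1],[[0,0,5],[0,0,0],1],[[0,0,3],[0,0,0],1],[[0,0,0.4],[0,0,0],1],[[0,0,0],[0,0,0],1],[[0,0,0],[0,0,0],-1],[[0,0,0],[0,0,0],-1],[[0,0,0],[0,0,0],-1],[[0,0,0],[0,0,0],-1],[[0,0,0],[0,0,0],-1]], force=10)

```text
time: 3.82
position: [0.4836, -0.227, 0.0786]
tool_rot: [2.119, 2.319, -0.0]
ft_force: [-0.3, -0.6, 4.3]
grip_width: 0.649
grip_force: 10.0
```

drive_tool(motion=[[[0,0,-3],[0,0,0],-1],[[0,0,-6],[0,0,0],-1],[[0,0,-6],[0,0,0],-1],[[2.1,4.1,0],[0,0,0],-1],[[2.1,4.1,0],[0,0,0],-1],[[2.1,4.1,0],[0,0,0],-1],[[2.1,4.1,0],[0,0,0],-1],[[2.1,4.1,0],[0,0,0],-1],[[0,0,0],[0,0,0],-1],[[0,0,0],[0,0,0],-1]])

```text
time: 5.08
position: [0.6776, -0.1042, 0.2274]
tool_rot: [-2.118, -2.319, 0.002]
ft_force: [-0.4, 0.2, -0.6]
grip_width: 0.65
grip_force: 10.0
```

Run:
```python
from h import *
s,im=snap('wrist','w2.png'); np.save('s2.npy',s,allow_pickle=True)
print(s['position'],s['tool_rot'],s['grip_width'])
k=np.array([.580,.048]); a=np.radians(5.1); Rk=np.array([[np.cos(a),-np.sin(a)],[np.sin(a),np.cos(a)]])
for n,q in dict(tr=(.075,-.095),fr=(-.075,-.095)).items():
  for z in (.139,.107): print(n,z,proj('wrist',[*(k+Rk@q),z],s).round(0))
print('pin',proj('wrist',[*(k+Rk@[.085,-.0975]),.107],s).round(0))
```

```text
[ 0.67760961 -0.10423484  0.22743305] [-2.11836885 -2.31862798  0.00239791] 0.6496536116482676
tr 0.139 [267. 131.]
tr 0.107 [269. 131.]
fr 0.139 [ -3. 131.]
fr 0.107 [ 40. 131.]
pin [284. 135.]
```

View pics/w2.png

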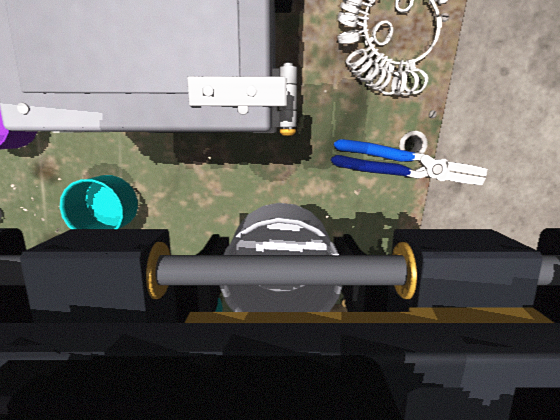

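The wrist view shows the brass pin head at (288,132), against a prediction of (284,135). The kiln's right edge is level at row 130. The cup is held centred at u≈281, and blue plier handles end near (332,147) and (332,160).

Run:
```python
from h import *
s=np.load('s2.npy',allow_pickle=True).item()
A=R.from_rotvec(s['tool_rot']).as_matrix()
for n,uv,z in (('pl',(332,147),.01),('pl',(332,162),.01),('pl',(400,175),.01),('tq',(97,204),.038),('pin',(288,135),.107),('edge',(271,131),.139)):
  p=onz('wrist',uv,z,s); print(n,p.round(3),(A.T@(p-s['position'])*100).round(1))
```

```text
pl [ 0.721 -0.05   0.01 ] [ 5.   4.8 21.7]
pl [ 0.723 -0.064  0.01 ] [ 3.6  4.9 21.7]
pl [ 0.791 -0.071  0.01 ] [ 2.3 11.6 21.7]
tq [ 0.508 -0.119  0.038] [  0.  -16.9  19. ]
pin [ 0.676 -0.041  0.107] [ 6.3  0.4 12. ]
edge [ 0.665 -0.04   0.139] [ 6.5 -0.6  8.8]
```

drive_tool(motion=[[[0,0.4,4],[0,0,0],-1],[[0,0,4],[0,0,0],-1],[[0,0,4],[0,0,0],-1],[[0,0,1.8],[0,0,0],-1],[[0,0,0.6],[0,0,0],-1],[[0,0,0.3],[0,0,0],-1],[[0,0,0.2],[0,0,0],-1],[[0,0,0],[0,0,0],-1],[[0,0,0],[0,0,0],-1]])

```text
time: 6.25
position: [0.6825, -0.1035, 0.0799]
tool_rot: [2.118, 2.319, 0.001]
ft_force: [-0.0, 0.1, -0.8]
grip_width: 0.65
grip_force: 10.0
```

drive_tool(motion=[[[0,0,0.2],[0,0,0],-1],[[0,0,0],[0,0,0],-1],[[0,0,0],[0,0,0],-1]])

```text
time: 6.62
position: [0.6826, -0.1035, 0.0786]
tool_rot: [2.118, 2.318, 0.0]
ft_force: [-2.7, -0.4, 5.7]
grip_width: 0.654
grip_force: 10.0
```

Contact with the bench is made, so I release the cup and rise.

drive_tool(motion=[[[0,0,0],[0,0,0],0.55],[[0,0,0],[0,0,0],0.8],[[0,0,0],[0,0,0],0.8],[[0,0,-0.5],[0,0,0],0.8],[[0,0,-2],[0,0,0],0.8],[[0,0,-5],[0,0,0],0.8],[[0,0,-5],[0,0,0],0.8],[[0,0,-5],[0,0,0],0.8],[[0,0,-4],[0,0,0],0.8],[[0,0,0],[0,0,0],0.8],[[0,0,0],[0,0,0],0.8]])

```text
time: 8.0
position: [0.6819, -0.1034, 0.2928]
tool_rot: [2.119, 2.319, -0.0]
ft_force: [-0.0, -1.0, -0.9]
grip_width: 0.904
grip_force: 0.0
```

Run:
```python
from h import *
s,im=snap('wrist','w3.png'); np.save('s3.npy',s,allow_pickle=True)
print(s['position'],s['tool_rot'],s['grip_width'])
```

```text
[ 0.68194898 -0.10336624  0.29275789] [ 2.11858001e+00  2.31897761e+00 -3.70357663e-05] 0.9044423505932797
```

View pics/w3.png

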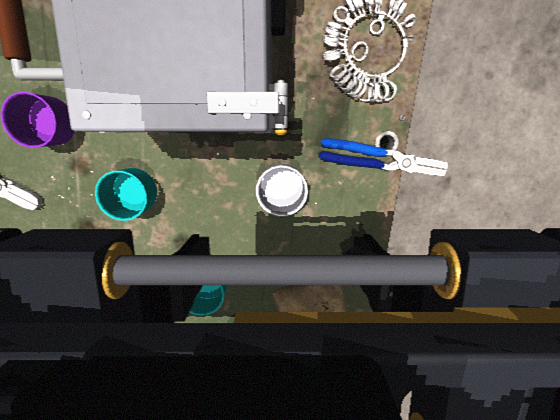

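The cup stands upright at (281,190), directly in line with the pin head at (281,130). The lid's right edge runs from (77,130) to (269,130).

Run:
```python
from h import *
s=np.load('s3.npy',allow_pickle=True).item()
A=R.from_rotvec(s['tool_rot']).as_matrix()
for n,uv,z in (('cup',(281.5,190),.038),('fr',(77,130.5),.139),('br',(269,130.5),.139),('pin',(281,134),.107),('bar',(13,40),.122)):
  p=onz('wrist',uv,z,s); print(n,p.round(4),(A.T@(p-s['position'])*100).round(2))
print(np.degrees(np.arctan2(A[1,0],A[0,0])))
```

```text
cup [ 0.6818 -0.1024  0.038 ] [ 1.100e-01 -2.000e-02  2.548e+01]
fr [ 0.5217 -0.052   0.139 ] [  6.56 -15.5   15.37]
br [ 0.6664 -0.039   0.139 ] [ 6.56 -0.97 15.37]
pin [ 0.6757 -0.0411  0.107 ] [ 6.27 -0.07 18.57]
bar [0.4671 0.0099 0.122 ] [ 13.22 -20.38  17.06]
95.17137209145055
```

drive_tool(motion=[[[3.2,-4.1,0],[0,0,0],-0.05],[[3.2,-4.1,0],[0,0,0],-0.05],[[3.2,-4.1,0],[0,0,0],-0.05],[[3.2,-4.0,0],[0,0,0],-0.05],[[3.2,-4.0,0],[0,0,0],-0.05],[[0,0,2],[0,0,0],-0.05],[[0,0,0],[0,0,0],-0.05],[[0,0,0],[0,0,0],-0.05]])

```text
time: 9.05
position: [0.4657, 0.0371, 0.2721]
tool_rot: [-2.119, -2.318, 0.0]
ft_force: [-0.3, 0.2, 1.3]
grip_width: 0.472
grip_force: 0.0
```

Run:
```python
from h import *
s,im=snap('wrist','w4.png'); np.save('s4.npy',s,allow_pickle=True)
print(s['position'],s['tool_rot'],s['grip_width'])
b=cv2.cvtColor(im,cv2.COLOR_RGB2HSV); m=(((b[...,0]<14)&(b[...,1]>110)&(b[...,2]>50))*255).astype(np.uint8); m=cv2.morphologyEx(m,cv2.MORPH_OPEN,np.ones((5,5)))
A=R.from_rotvec(s['tool_rot']).as_matrix()
for c in cv2.findContours(m,0,2)[0]:
  if cv2.contourArea(c)>300:
    r=cv2.minAreaRect(c); print(r,(A.T@(onz('wrist',r[0],.122,s)-s['position'])*100).round(2))
```

```text
[0.46574432 0.03714042 0.27209588] [-2.11933057e+00 -2.31756703e+00  2.37911366e-04] 0.47208521816370896
((282.0, 208.5), (91.0, 20.0), 90.0) [ 0.57  0.02 15.01]
```

View pics/w4.png

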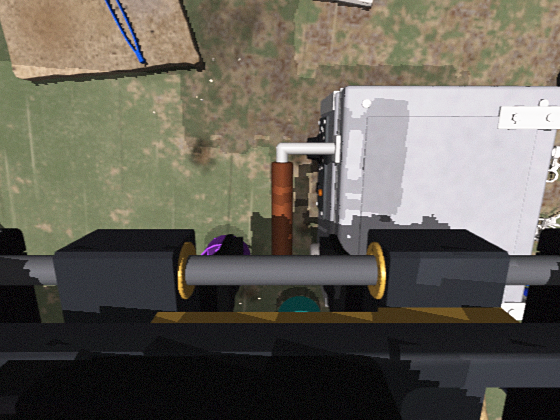

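The wrist view shows the brown bar vertical at u≈282, centred between the fingers, with its visible end at (282,163). I descend and grip it.

drive_tool(motion=[[[0,0,4],[0,0,0],-0.05],[[0,0,4],[0,0,0],-0.05],[[0,0,1.9],[0,0,0],-0.05],[[0,0,0],[0,0,0],-0.05],[[0,0,0],[0,0,0],-0.05],[[0,0,0],[0,0,0],-1],[[0,0,0],[0,0,0],-1],[[0,0,0],[0,0,0],-1],[[0,0,0],[0,0,0],-1]], force=20)

```text
time: 10.22
position: [0.4662, 0.0376, 0.1736]
tool_rot: [2.118, 2.318, 0.002]
ft_force: [1.6, -0.3, -0.9]
grip_width: 0.186
grip_force: 20.0
```

Run:
```python
import numpy as np
# bar arc increments: tool y (+ = back), tool z (- = up), cm
f=lambda t:np.array([-(20.2*np.cos(t)-1.5*np.sin(t)),20.2*np.sin(t)+1.5*np.cos(t)])
ts=np.radians(np.arange(0,81,4)); P=np.array([f(t) for t in ts]); d=np.diff(P,axis=0)
for t,x in zip(np.degrees(ts[1:]),d): print(round(t),x[0].round(2),-x[1].round(2))
print(f(1.39)-f(0))
```

```text
4 0.15 -1.41
8 0.25 -1.39
12 0.35 -1.37
16 0.44 -1.34
20 0.54 -1.31
24 0.63 -1.27
28 0.71 -1.22
32 0.8 -1.17
36 0.88 -1.11
40 0.95 -1.05
44 1.02 -0.98
48 1.09 -0.9
52 1.15 -0.83
56 1.2 -0.74
60 1.25 -0.66
64 1.29 -0.57
68 1.33 -0.48
72 1.36 -0.38
76 1.38 -0.29
80 1.4 -0.19
[18.04332907 18.64047593]
```

drive_tool(motion=[[[0,0.05,-0.7],[0,0,0],-1],[[0,0.1,-0.7],[0,0,0],-1],[[0,0.25,-1.4],[0,0,0],-1],[[0,0.35,-1.35],[0,0,0],-1],[[0,0.45,-1.35],[0,0,0],-1],[[0,0.55,-1.3],[0,0,0],-1],[[0,0.6,-1.25],[0,0,0],-1],[[0,0,0],[0,0,0],-1]], force=25)

```text
time: 11.22
position: [0.4882, 0.0395, 0.2542]
tool_rot: [-2.118, -2.318, 0.004]
ft_force: [-5.1, -1.9, -1.0]
grip_width: 0.185
grip_force: 25.0
```

drive_tool(motion=[[[0,0.7,-1.25],[0,0,0],-1],[[0,0.8,-1.15],[0,0,0],-1],[[0,0.9,-1.1],[0,0,0],-1],[[0,0.95,-1.05],[0,0,0],-1],[[0,1.0,-1.0],[0,0,0],-1],[[0,1.1,-0.9],[0,0,0],-1],[[0,1.15,-0.85],[0,0,0],-1],[[0,0,0],[0,0,0],-1]])

```text
time: 12.22
position: [0.5544, 0.0455, 0.3309]
tool_rot: [2.119, 2.318, -0.003]
ft_force: [-13.9, -4.0, 17.7]
grip_width: 0.189
grip_force: 25.0
```

Run:
```python
from h import *
s,im=snap('scene','s5.png'); _,i2=snap('side','d5.png')
a=cv2.resize(im[90:250,190:330],(525,600),interpolation=cv2.INTER_CUBIC); b=cv2.resize(i2[120:260,200:265+0],(275,600),interpolation=cv2.INTER_CUBIC)
cv2.imwrite('pics/v5.png',cv2.cvtColor(np.hstack([a,cv2.resize(i2[110:270,215:288],(275,600),interpolation=cv2.INTER_CUBIC)]),cv2.COLOR_RGB2BGR))
print(s['position'],s['ft_force'],s['torque'],s['joint_positions'])
```

```text
[0.55437352 0.0454518  0.33090347] [-13.94631788  -4.01657283  17.6847973 ] [-0.80392611  2.99755734 -0.02290751] [ 0.54182713  0.16471586 -0.74894236  1.60698513  0.11501384  1.41588701
 -0.12864049]
```

View pics/v5.png

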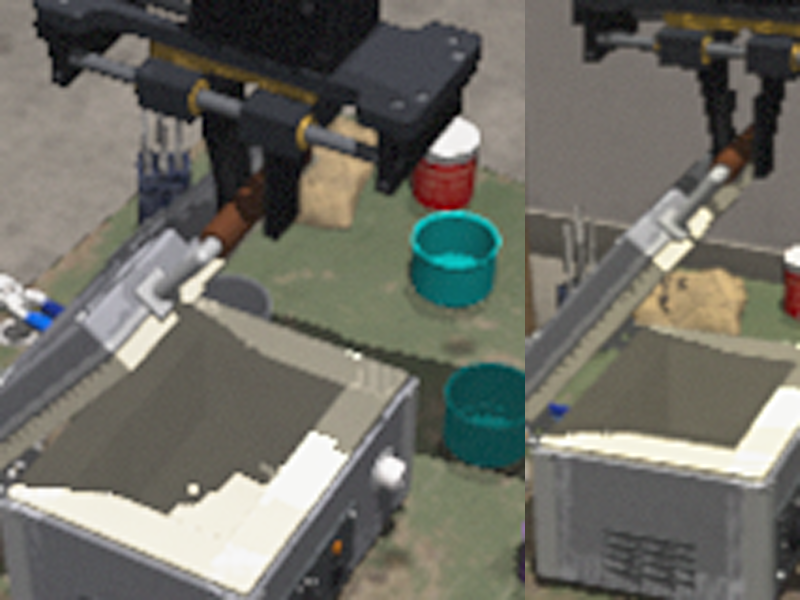

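The lid stands at about 50° with the bar between the pads. The tool is commanded slightly inside the true arc, so I ease it outward.

drive_tool(motion=[[[0,-0.1,-0.15],[0,0,0],-1],[[0,-0.15,-0.15],[0,0,0],-1],[[0,0,0],[0,0,0],-1]])

```text
time: 12.7
position: [0.5526, 0.0452, 0.33]
tool_rot: [2.119, 2.318, 0.001]
ft_force: [-0.9, -2.8, -0.6]
grip_width: 0.187
grip_force: 25.0
```

drive_tool(motion=[[[0,0.6,-0.4],[0,0,0],-1],[[0,0.6,-0.4],[0,0,0],-1],[[0,0.6,-0.35],[0,0,0],-1],[[0,0.6,-0.35],[0,0,0],-1],[[0,0.65,-0.3],[0,0,0],-1],[[0,0.65,-0.3],[0,0,0],-1],[[0,0,0],[0,0,0],-1],[[0,0,0],[0,0,0],-1]])

```text
time: 13.7
position: [0.5896, 0.0485, 0.3517]
tool_rot: [2.119, 2.318, 0.001]
ft_force: [-4.1, -3.6, 4.6]
grip_width: 0.182
grip_force: 25.0
```

drive_tool(motion=[[[0,0.6,-0.35],[0,0,0],-1],[[0,0.7,-0.3],[0,0,0],-1],[[0,0.7,-0.25],[0,0,0],-1],[[0,0.7,-0.25],[0,0,0],-1],[[0,0.7,-0.2],[0,0,0],-1],[[0,0.6,-0.15],[0,0,0],-1],[[0,0.5,-0.1],[0,0,0],-1],[[0,0,0],[0,0,0],-1],[[0,0,0],[0,0,0],-1]])

```text
time: 14.82
position: [0.6341, 0.0524, 0.3665]
tool_rot: [2.119, 2.318, -0.001]
ft_force: [0.1, -4.8, -2.3]
grip_width: 0.188
grip_force: 25.0
```

Run:
```python
from h import *
s,im=snap('scene','s6.png'); _,i2=snap('side','d6.png')
print(s['position'],s['ft_force'],s['grip_width'])
k=np.array([.580,.048]); a=np.radians(5.1)
cv2.imwrite('pics/v6.png',cv2.cvtColor(np.hstack([cv2.resize(im[60:240,180:315],(400,533),interpolation=cv2.INTER_CUBIC),cv2.resize(i2[80:260,195:330],(400,533),interpolation=cv2.INTER_CUBIC)]),cv2.COLOR_RGB2BGR))
# predicted pixels: hinge left end, lid left front edge bottom/top corners, bar left end, for angles
def P(t,f,u,y):
    x=.085-(f*np.cos(t)-u*np.sin(t)); z=.107+f*np.sin(t)+u*np.cos(t)
    return [k[0]+np.cos(a)*x-np.sin(a)*y,k[1]+np.sin(a)*x+np.cos(a)*y,z]
for n,o in (('scene',(180,60)),('side',(195,80))):
  for t in (1.25,1.32,1.39,1.46):
    print(n,t,[((proj(n,P(t,*q))-o)*2.963).round(0).tolist() for q in ((.16,.0,.095),(.16,.032,.095),(.202,.015,.042))])
```

```text
[0.63406588 0.05241285 0.36651163] [ 0.09037026 -4.79081186 -2.2933742 ] 0.18789524351420536
scene 1.25 [[62.0, 325.0], [16.0, 295.0], [104.0, 214.0]]
scene 1.32 [[46.0, 315.0], [0.0, 288.0], [84.0, 203.0]]
scene 1.39 [[30.0, 306.0], [-16.0, 282.0], [63.0, 193.0]]
scene 1.46 [[13.0, 298.0], [-32.0, 276.0], [43.0, 185.0]]
side 1.25 [[109.0, 258.0], [70.0, 240.0], [133.0, 177.0]]
side 1.32 [[96.0, 252.0], [56.0, 237.0], [116.0, 171.0]]
side 1.39 [[82.0, 247.0], [42.0, 235.0], [98.0, 167.0]]
side 1.46 [[68.0, 243.0], [28.0, 234.0], [81.0, 164.0]]
```

View pics/v6.png

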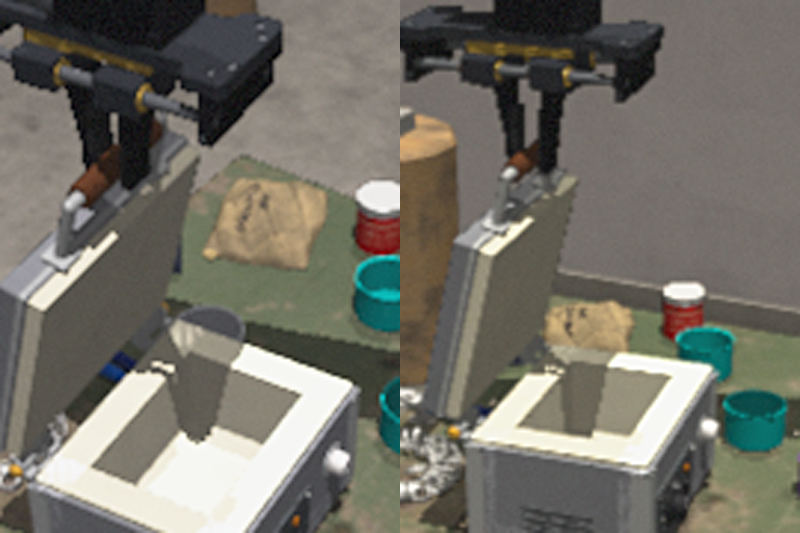

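The pictures show the lid nearly upright: bar bend at (77,203) in the scene crop and (107,175) in the side crop, giving about 1.34 rad. The tool path gives 1.33, and the cup has not moved. About 0.055 rad remains.

drive_tool(motion=[[[0,0.4,-0.05],[0,0,0],-1],[[0,0.4,-0.05],[0,0,0],-1],[[0,0.3,-0.05],[0,0,0],-1],[[0,0,0],[0,0,0],-1],[[0,0,0],[0,0,0],-1],[[0,0,0],[0,0,0],-1],[[0,0,0],[0,0,0],-1]])

```text
time: 15.8
position: [0.6449, 0.0534, 0.3685]
tool_rot: [2.119, 2.318, -0.0]
ft_force: [-1.1, -4.9, -0.4]
grip_width: 0.19
grip_force: 25.0
```

Run:
```python
from h import *
s,im=snap('scene','s7.png'); s2,i2=snap('side','d7.png')
p=s['position']; print(p,s['ft_force'],s['grip_force'])
d=np.hypot(p[0]-.4662,p[1]-.0376); print('t',np.arccos((.202-d)/.20256)-np.arctan2(15,202))
# shift of the lid (bar) between pictures 6 and 7 in side view
a=cv2.imread('pics/d6.png',0); b=cv2.imread('pics/d7.png',0)
r=cv2.matchTemplate(b[120:175,205:250],a[132:165,213:238],cv2.TM_CCOEFF_NORMED); _,v,_,l=cv2.minMaxLoc(r); print(v,l[0]-8,l[1]-12)
g=cv2.matchTemplate(cv2.imread('pics/s7.png'),cv2.imread('pics/s5.png')[155:200,225:260],cv2.TM_CCOEFF_NORMED); print(cv2.minMaxLoc(g))
h=cv2.cvtColor(i2,cv2.COLOR_RGB2HSV); print(s2['qd'].round(4))
```

```text
[0.6448881  0.0534084  0.36846109] [-1.05194396 -4.88185351 -0.36031698] 24.99760150909424
t 1.3848008025908285
0.9222089052200317 -4 -1
(-0.6900697350502014, 0.6909329891204834, (246, 73), (524, 225))
[ 0.0014 -0.0002  0.0017  0.0007 -0.0006  0.0011 -0.0003]
```

```bash
python3 -c "
from bench import ctrl
print(ctrl.close_job())"
```

```text
the job is handed in; nothing more can be done
None
```

The job is handed in, but no verdict came back: the cup was let go in line with the right hinge pin, about 35 mm clear of the kiln, and the lid is gripped at rest at about 1.385 rad (balance is 1.39), as worked out from the tool's path and a camera check; the hammer and punch were not touched.

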